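# Set the paper trimmer's stop to the yellow size mark

### The arm

A 6-joint arm with a two-finger parallel gripper is mounted at the origin on the work surface. World frame = base frame: x ahead of the robot, y to its left, z up, the work surface at z = 0. Lengths are in m, angles in rad, forces in N, time in s.
With the tool pointing down it reaches from about 0.425 to 0.95 m from the base axis. Payload 3.5 kg.
Tool frame: the origin (TCP) lies midway between the tips of the shut fingers; the grasp point (between the pads) lies 19 mm behind it (ctrl.tcp_to_grasp is the distance from the TCP to the grasp point, in m); z points along the fingers, x is the direction in which the jaws open and shut, and the axes are right-handed (so a half turn about z gives the same grasp; the last joint's range is limited). The gripper opens to 85 mm and grips with 20 to 120 N. Pads are 22 mm wide; open, the fingers measure 114 mm over their backs; the gripper's body (76 mm by 85 mm) begins 54 mm behind the grasp point. The pads swing forward as they close: fully open they stand 13 mm farther back than shut.
Start: joints at [1.153, 0.286, 1.577, -0, 1.279, -0.15], TCP at [0.179, 0.651, 0.231] pointing down, gripper open.
Joint ranges: [-2.77, 2.77], [-0.9, 2.22], [0.21, 2.48], [-1.53, 4.67], [0.24, 2.81], [-2.84, 2.84]. Speed limits (rad/s): [2.79, 2.79, 3.14, 3.14, 3.14, 3.14].

### API

Orientations are given as a unit quaternion [x, y, z, w].
In Python, from plant import ctrl, cams, workorder, spotter gives the robot as it stands. The module is installed in compiled form; this text tells all that it offers.
- The arm moves only by the tool send_rows, never from a script. Its argument "motion" is one flat list of numbers, 5 for each row, row after row: the shift along the tool's x, y, z in cm, then the turn about the tool's z in rad, then the finger opening in cm, from 0 to 8.54. In form: [tx, ty, tz, spin, gripper, tx, ty, tz, spin, gripper, ...]. A call has 1 to 12 rows; each row shifts and turns the pose as measured when the row begins, along the tool's axes as they then stand; what a row does not reach is not made up. A row lasts 1/10 s, in which the tool goes at most 50 mm and 8.59 degrees, less where a joint would pass 70% of its speed; a pose out of reach is approached as far as the arm can. A call is refused whole if a number of a shift passes 5 or a number of a turn 0.15, either way. A call with a gripper value outside its range is refused whole. The fingers move at their own pace and stop on an object; "grip_force" is the grip in N (left out, the last holds). Time passes only in rows, so rows that do not move let the fingers close. It gives the time, the measured TCP pose, the force and the opening at its end, in the units of the state.
- ctrl.get_state(): the state, without advancing time (a new reading comes with each control period).
- cams.read_camera(name): name is "scene" or "top" or "wrist"; returns (picture, depth): 420x560x3 uint8, red, green, blue; 420x560 float32, m along the optical axis (not along the pixel's ray), 0 where there is no reading.
- cams.camera_params(name): a dict with "fx", "fy", "cx", "cy" (pixels), "k1" (the pictures are not rectified: a ray, as slopes to the right and down, at radius r is drawn at 1 + k1 r^2 times it, then the intrinsics apply), "xyz" and "attitude" of the camera in the world; the wrist camera has in their place "mount" (4x4, takes a point from camera to tool coordinates, whose origin is the TCP and whose axes are the tool frame's). Camera axes: x right, y down, z forward; pixel columns grow to the right and rows downward; lengths in m; the calibration is good to about 2 mm. A picture is of the moment at which its call begins: read the wrist's pose just before it. camera_params takes no time and is no camera call.
- workorder.sign_off(): hands the job in, once; it reports no verdict.
Trained networks look in the newest picture that a camera, given by its name, has taken for a name from the list of things; names that differ only in an ending like _2 or _b are one class to them, and where a whole thing is asked for, a point or a joint stands for the part that bears it (a point fixed in the world has none). Each returns a list of dicts, best first, with "conf" (0 to 1); they miss things now and then, are a little off and sometimes report something else, mostly with a low value. They report only what shows in the picture. A call takes as long as a camera call.
- spotter.trace(target, camera): "mask" (420x560 bool, what is visible of it) and "bbox" ([left, top, width, height] in pixels, round what is visible of it).
The state is a dict: "time": time; "qpos": joint angles; "dq": joint speeds; "joint_efforts": joint torques, N m; "eef_pos": TCP position; "tcp_rot": TCP orientation; "contact_force": force on the tool from outside, world axes, zero at the start; "wrist_torque": the same for the moment, N m; "opening": opening from 0.0 (shut) to 1.0 (fully open).
Only numpy, scipy, OpenCV 4.12 (cv2) and the standard library are available. Lean on these libraries where they do the work, as an engineer would, in place of code of your own. Each camera call takes 0.05 s, during which the arm holds its last target.

### The job

The next batch of cards is to be cut to the size marked with the yellow clip on the paper trimmer. Gently push the red tab of the trimmer's paper stop along the fence towards the blade, clicking through the notches that come before, until the stop drops into the notch at the yellow clip and stays there. Only push the stop, with the fingers on one side of it: do not take it between the fingers; and leave the glue stick, cards, paint bottles, brush cup and glove box where they are.

Things in the scene. Friction and masses are not known exactly. Their poses are not given: they have to be found in the camera images.
- trimmer: Grey lever paper trimmer, does not move. Board 280 mm deep (its x) by 360 mm wide (its y), the bed (board top) 26 mm above the table. Origin: centre of its underside; x points away from the robot, y left, turned up to 0.3 rad. The shut blade arm, up to 60 mm high, runs along its right edge (y = -190 mm), with a handle that juts out to x = -250 mm.
- fence_mid (a point): Middle of the top of the trimmer's fence: 40 mm above the table, x = +100, y = 0 mm of the trimmer; axes as the trimmer's. The fence, an aluminium bar 24 mm wide, is the stop's rail and runs straight along the trimmer's y from -156 to +174 mm. Rounded click notches lie along it every 25 mm: at y = +125, +100, +75, ... -75 mm.
- paper_stop: Paper stop on the fence; it only slides along the trimmer's y, from +140 to -95 mm, and starts left of all clips, y = +70 to +130 mm. Origin: on the fence's centre line, middle of the underside of its black saddle (34 x 36 x 10 mm high), 40 mm above the table; axes as the trimmer's. A black foot at most 7 mm above the origin reaches 47 mm to -x over the bed.
- tab_top (a point): Top centre of the stop's upright red tab, 40 mm above its origin (80 mm above the table); tab 28 mm (x) by 12 mm thick (y), 30 mm tall above the saddle. Pushed out of a notch it resists more and more, 6 to 10 N at most; past half way to the next notch it jumps ahead by itself, the push falls to nothing, and it rests centred there within 1 mm.
- clip_yellow: Yellow plastic index clip, 18 x 20 x 8 mm, fixed on the white scale strip behind the fence (x = +133 mm of the trimmer), opposite the notch at y = +50, 0 or -50 mm (which one varies). Origin: centre of its underside, 27 mm above the table; axes as the trimmer's. The stop is in its notch when both origins have the same y along the fence.
- clip_green: Green index clip, the same kind, opposite another of these notches.
- clip_blue: Blue index clip, the same kind, opposite the remaining one.
- glue_stick: Loose glue stick standing on the trimmer's bed, white with an orange cap, 28 mm across, 92 mm tall. Origin: centre of its underside. Leave it alone.
- card_stack: Loose stack of card blanks lying on the trimmer's bed, 148 x 105 x 12 mm. Origin: centre of its underside. Leave it alone.
- bottle_a: Loose white paint bottle with a red cap and green nozzle, 67 mm across, 184 mm tall, standing on the table behind the trimmer. Origin: centre of its underside. Leave it alone.
- bottle_b: Second such bottle, with an orange nozzle, standing right of the trimmer. Leave it alone.
- brush_cup: Loose clear cup with three paint brushes standing in it, 84 mm across, 200 mm tall, behind the trimmer to the left. Origin: centre of its underside. Leave it alone.
- glove_box: Loose white and blue box of gloves, 120 x 230 x 75 mm, on the table left of the trimmer. Origin: centre of its underside. Leave it alone.

How it is judged:
At the end, for the whole second after the job is handed in: The paper stop rests in the notch at the yellow clip, within 2 mm along the fence (y of paper_stop in the frame of clip_yellow between -0.002 and 0.002 m and linear speed of paper_stop below 0.01 m/s); the robot touches nothing.
It fails at once if the stop was taken between the fingers: the grasp point was within the red tab's outline, less than 12 mm above its top (x of the grasp point in the frame of paper_stop between -0.014 and 0.014 m and y of the grasp point in the frame of paper_stop between -0.008 and 0.008 m and z of the grasp point in the frame of paper_stop between -0.01 and 0.052 m).
It fails at once if the stop was pushed roughly, with over 30 N (contact force between the fingers and paper_stop above 30 N).
It fails at once if the glue stick or the card stack was moved or lifted by more than 15 mm, or tipped (distance of any of glue_stick, card_stack from where it was at the start of the episode above 0.015 m or angle between any of glue_stick, card_stack's own z axis and vertical above 0.3 rad).
It fails at once if a paint bottle, the brush cup or the glove box was moved or lifted by more than 15 mm, or tipped (distance of any of bottle_a, bottle_b, brush_cup, glove_box from where it was at the start of the episode above 0.015 m or angle between any of bottle_a, bottle_b, brush_cup, glove_box's own z axis and vertical above 0.3 rad).
It also fails if it takes over 38 s, if anything falls off the work surface, if the arm or the gripper's body presses on something with over 40 N, if the wrist force passes 120 N, or if a joint passes its speed limit or range.

## Working session

There is one attempt and no reset: what is moved stays moved. The work goes in short steps, Python scripts to look and compute and a tool call to move; the robot and the scene stay as the last step left them, time stands still between calls to the robot, and variables do not carry over. Pictures are saved under pics/ and viewed, and the job is handed in when it is done.

Besides the shell and the picture viewer there is one more tool, called after ">>>" as name(argument=value, ...) on one line, values as JSON. send_rows: Moves the arm, as the interface text tells. Its arguments: {"type":"object","properties":{"motion":{"type":"array","items":{"type":"number"}},"grip_force":{"type":"number"}},"required":["motion"]}

```bash
mkdir -p pics
cat > h.py <<'E'
import numpy as np,cv2
from plant import ctrl,cams,workorder,spotter
from scipy.spatial.transform import Rotation as R
def save(n,f):
    p,d=cams.read_camera(n); cv2.imwrite('pics/'+f,p[:,:,::-1]); return p,d
def rays(n,uv):
    c=cams.camera_params(n); uv=np.atleast_2d(uv).astype(float)
    K=np.array([[c['fx'],0,c['cx']],[0,c['fy'],c['cy']],[0,0,1]])
    s=cv2.undistortPoints(uv.reshape(-1,1,2),K,np.array([c['k1'],0,0,0.])).reshape(-1,2)
    return np.c_[s,np.ones(len(s))]
def pose(n):
    c=cams.camera_params(n)
    if 'mount' in c:
        s=ctrl.get_state();M=np.array(c['mount']);Rt=R.from_quat(s['tcp_rot']).as_matrix()
        return Rt@M[:3,:3],Rt@M[:3,3]+s['eef_pos']
    a=np.array(c['attitude']); 
    return (a if a.shape==(3,3) else R.from_quat(a).as_matrix()),np.array(c['xyz'])
def w_depth(n,uv,d):
    r=rays(n,uv);Rm,t=pose(n);return (r*np.atleast_1d(d)[:,None])@Rm.T+t
def w_z(n,uv,z):
    r=rays(n,uv);Rm,t=pose(n);v=r@Rm.T;return t+v*((z-t[2])/v[:,2])[:,None]
E
python3 - <<'E'
from h import *
s=ctrl.get_state();print(s)
for n in('scene','top','wrist'):
    print(n,cams.camera_params(n));p,d=save(n,n+'0.png');np.save(n+'0.npy',d)
    for t in ('paper_stop','tab_top','clip_yellow','clip_green','clip_blue','glue_stick','trimmer','card_stack'):
        for q in spotter.trace(t,n)[:2]:
            m=q['mask'];vu=np.argwhere(m);c=vu.mean(0)[::-1]
            k=m&(d>0);P=np.median(w_depth(n,np.argwhere(k)[:,::-1],d[k]),0) if k.any() else None
            print(n,t,round(q['conf'],2),q['bbox'],c.round(1),m.sum(),P)
E
```

```text
{'time': 0.0, 'qpos': array([ 1.15300651e+00,  2.87181132e-01,  1.57817736e+00,  5.24591954e-05,
        1.27861621e+00, -1.50015750e-01]), 'dq': array([-0.00153872, -0.00172608, -0.00020529,  0.00020431, -0.00033805,
       -0.00162395]), 'joint_efforts': array([ 3.89130673e-04, -4.05988240e+01, -2.92623103e+01, -1.49263906e-04,
        5.90822849e-03,  6.95328680e-06]), 'eef_pos': array([0.17829414, 0.65034339, 0.22993668]), 'tcp_rot': array([ 7.95172410e-01,  6.06382238e-01, -1.05643867e-03,  5.50553118e-04]), 'contact_force': array([ 0.09087721, -0.14203874, -0.24330369]), 'wrist_torque': array([-0.05471063, -0.00223359,  0.01069394]), 'opening': 1.0022228347967297}
scene {'fx': 402.1118662723345, 'fy': 402.1118662723345, 'cx': 278.2413687897474, 'cy': 211.24504696782822, 'k1': 0.03793086045262284, 'xyz': array([1.16657349, 0.2869038 , 0.91000378]), 'attitude': array([ 0.53920365,  0.77996935, -0.26265072, -0.17866685])}
scene tab_top 0.61 [286.3, 212.7, 17.8, 21.1] [295.7 221.3] 260 [0.58342854 0.10998882 0.04909918]
scene clip_green 0.41 [237.7, 209.9, 11.5, 9.2] [240.1 212.4] 
[... 1010 characters left out ...]
6906192e-02]
top glue_stick 0.58 [269.9, 265.9, 11.9, 11.5] [275.5 272.7] 99 [0.41996418 0.05618164 0.11738186]
top trimmer 0.89 [212.0, 190.2, 161.4, 181.3] [289.9 258.4] 13456 [0.46934841 0.03537682 0.02715327]
wrist {'fx': 330.6148413192561, 'fy': 330.6148413192561, 'cx': 272.0457816455225, 'cy': 213.69892596900806, 'k1': -0.013593040596965885, 'mount': array([[ 9.99999242e-01, -8.60535190e-04,  8.80688888e-04,
        -3.35121785e-04],
       [ 5.24799823e-04,  9.44894383e-01,  3.27374906e-01,
        -8.30593577e-02],
       [-1.11387561e-03, -3.27374196e-01,  9.44894119e-01,
        -1.43118621e-01],
       [ 0.00000000e+00,  0.00000000e+00,  0.00000000e+00,
         1.00000000e+00]])}
```

Run:
```python
import cv2
a=cv2.imread('pics/top0.png')[180:380,200:390];cv2.imwrite('pics/topc.png',cv2.resize(a,None,fx=3,fy=3,interpolation=2))
a=cv2.imread('pics/scene0.png')[95:260,190:370];cv2.imwrite('pics/scenec.png',cv2.resize(a,None,fx=3.5,fy=3.5,interpolation=2))
```

```text
(no output)
```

View pics/top0.png

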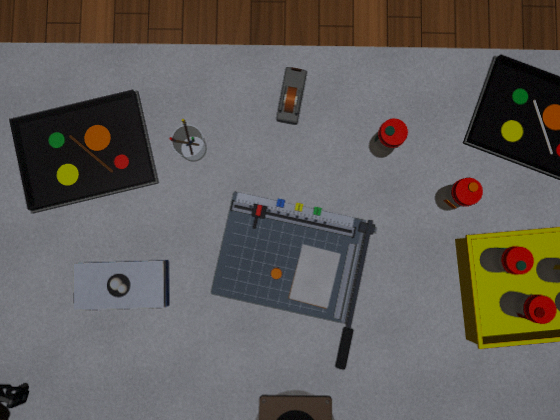

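```bash
ls pics
```

```text
scene0.png
scenec.png
top0.png
topc.png
wrist0.png
```

View pics/topc.png

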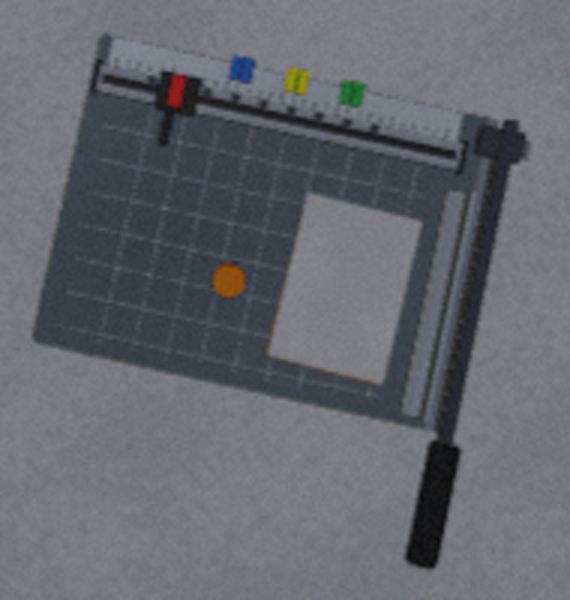

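View pics/scenec.png

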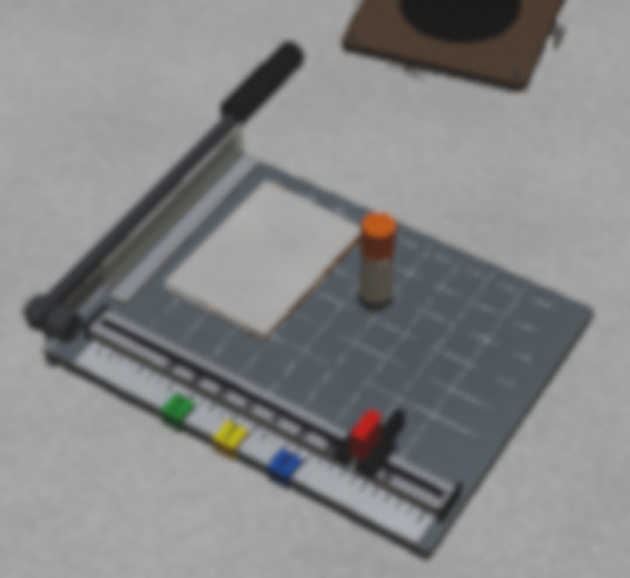

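View pics/scene0.png

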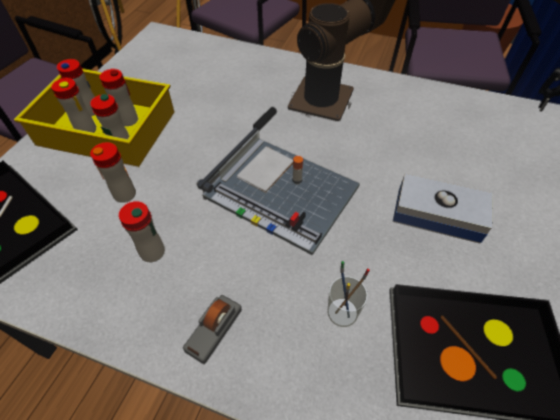

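The pictures show, left to right, blue at px (281,203), yellow at (299,207) and green at (317,211). So yellow marks the middle notch, y=0. The stop is at (259,210), the glue stick at (276,273), and the arm is off to the left.

Next I measure these by colour.

```bash
cat > m.py <<'E'
from h import *
def cent(img,col,box):
    hsv=cv2.cvtColor(img,cv2.COLOR_BGR2HSV);h,s,v=[x.astype(int) for x in cv2.split(hsv)]
    H={'red':((h<6)|(h>172)),'yellow':(abs(h-30)<6),'green':(abs(h-62)<15),'blue':(abs(h-112)<10)}[col]&(s>130)&(v>60)
    m=np.zeros_like(H);x0,y0,x1,y1=box;m[y0:y1,x0:x1]=H[y0:y1,x0:x1]
    vu=np.argwhere(m);return vu.mean(0)[::-1],len(vu)
E
python3 - <<'E'
from m import *
P={}
for n,box in(('top',(235,190,330,225)),('scene',(225,200,310,240))):
    im=cv2.imread(f'pics/{n}0.png')
    for c,z in(('blue',.034),('yellow',.034),('green',.034),('red',.08 if n=='top' else .068)):
        uv,k=cent(im,c,box);P[n,c]=w_z(n,uv,z)[0];print(n,c,uv.round(1),k,P[n,c].round(4))
    d=P[n,'blue']-P[n,'green'];print('span',np.linalg.norm(d),'yaw',np.arctan2(-d[0],d[1]))
    y=d/np.linalg.norm(d);print('stop y rel yellow',(P[n,'red']-P[n,'yellow'])@y)
n='top'
for nm,uv,z in(('brush',(190,145),.1),('glue',(276.5,273.5),.118),('botA',(393,133),.15)):print(nm,w_z(n,uv,z)[0].round(3))
E
```

```text
top blue [280.2 202.5] 51 [0.6031 0.0473 0.034 ]
top yellow [298.5 206.6] 53 [ 0.5929 -0.0011  0.034 ]
top green [316.9 210.5] 48 [ 0.5831 -0.0501  0.034 ]
top red [258.4 209.9] 59 [0.5786 0.1032 0.08  ]
span 0.09950775538396389 yaw -0.20252522490426486
stop y rel yellow 0.09936813400360442
scene blue [270.5 227.5] 44 [0.6075 0.0486 0.034 ]
scene yellow [255.2 219.1] 42 [5.963e-01 1.000e-04 3.400e-02]
scene green [240.2 211.2] 35 [ 0.5862 -0.0487  0.034 ]
scene red [294.1 218.3] 81 [0.5807 0.1044 0.068 ]
span 0.09958799441643204 yaw -0.2150434650115531
stop y rel yellow 0.09858138140316339
brush [0.741 0.28  0.1  ]
glue [0.419 0.055 0.118]
botA [ 0.768 -0.227  0.15 ]
```

>>> send_rows(motion=[0,0,0,0.15,0,0,0,0,0.15,0,0,0,0,0.15,0,0,0,0,0.15,0,0,0,0,0.15,0,0,0,0,0.15,0,0,0,0,0.15,0,0,0,0,0.15,0,0,0,0,0.15,0,0,0,0,0.15,0,0,0,0,0.0,0], grip_force=40)

```text
time: 2.45
eef_pos: [0.1786, 0.6509, 0.2313]
tcp_rot: [0.995, -0.101, -0.0, 0.0]
contact_force: [0.3, 0.5, 0.3]
opening: -0.003
```

```bash
cat > rel.py <<'E'
from h import *
yaw=-.207;X=np.array([np.cos(yaw),np.sin(yaw),0]);Y=np.array([-np.sin(yaw),np.cos(yaw),0])
F=np.array([.562,.0063,.04])
def go(tx,ty,z):
    s=ctrl.get_state();Rm=R.from_quat(s['tcp_rot']).as_matrix();p=s['eef_pos']
    T=F+tx*X+ty*Y;T[2]=z
    b=np.arctan2(Rm[1,1],Rm[0,1]);want=yaw+np.pi/2-np.pi
    print('t',s['time'],'pos',p.round(4),'in trimmer',(p-F)@X,(p-F)@Y,'f',s['contact_force'].round(2),'open',round(s['opening'],3))
    print('cm tool',(Rm.T@(T-p)*100).round(2),'spin',round(b-want,3),'toolz',Rm[:,2].round(3))
E
python3 -c "
from rel import *
go(0,.145,.15)"
```

```text
t 2.45 pos [0.1786 0.6509 0.2313] in trimmer -0.5077370372192513 0.5520549673529525 f [0.34 0.46 0.33] open -0.003
cm tool [50.62 40.89  8.13] spin 0.004 toolz [-0. -0. -1.]
```

>>> send_rows(motion=[3.6,2.9,0.2,0,0,3.6,2.9,0.2,0,0,3.6,2.9,0.2,0,0,3.6,2.9,0.2,0,0,3.6,2.9,0.2,0,0,3.6,2.9,0.2,0,0,3.6,2.9,0.2,0,0,3.6,2.9,0.2,0,0,3.6,2.9,0.2,0,0,3.6,2.9,0.2,0,0,3.6,2.9,0.2,0,0,3.6,2.9,0.2,0,0])

```text
time: 3.65
eef_pos: [0.5508, 0.2208, 0.2086]
tcp_rot: [0.997, -0.074, 0.003, -0.004]
contact_force: [-0.0, 0.1, 0.3]
opening: -0.001
```

```bash
python3 -c "
from rel import *
go(0,.145,.15)"
```

```text
t 3.65 pos [0.5508 0.2208 0.2086] in trimmer -0.05506118520708732 0.20758698182637977 f [-0.    0.11  0.28] open -0.001
cm tool [5.1  6.62 5.84] spin 0.059 toolz [ 0.006  0.007 -1.   ]
```

>>> send_rows(motion=[2.6,3.3,2.5,0,0,2.4,3.2,2.5,0,0,0,0,0.5,0.055,0,0,0,0,0,0])

```text
time: 4.05
eef_pos: [0.5978, 0.1409, 0.1538]
tcp_rot: [0.995, -0.099, 0.006, -0.004]
contact_force: [0.3, 0.2, -0.2]
opening: -0.002
```

Run:
```python
from rel import *
go(0,.145,.15)
p,d=save('wrist','w1.png');np.save('w1.npy',d)
```

```text
t 4.05 pos [0.5978 0.1409 0.1538] in trimmer 0.007330510607434747 0.13903925581839793 f [ 0.29  0.19 -0.22] open -0.002
cm tool [-0.73 -0.6   0.37] spin 0.008 toolz [ 0.013  0.006 -1.   ]
```

View pics/w1.png

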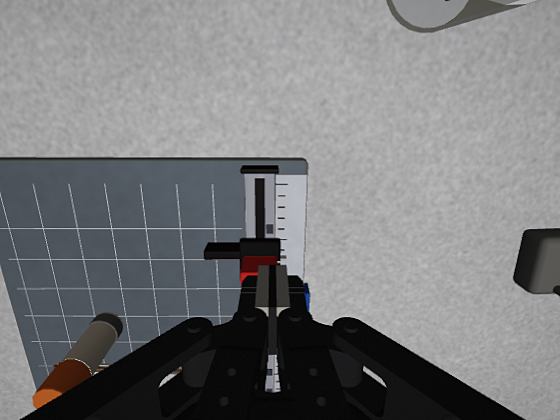

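Run:
```python
from rel import *
im=cv2.imread('pics/w1.png');d=np.load('w1.npy')
def show(nm,uv,z):
    q=w_z('wrist',uv,z)[0]-F; print(nm,(q@X*1e3).round(1),(q@Y*1e3).round(1),'depth z',w_depth('wrist',uv,d[int(uv[1]),int(uv[0])])[0][2].round(4))
show('fence L end',(260,172),.04);show('fence left edge',(248,200),.04);show('fence right edge',(275,200),.04);show('bed corner',(307,159),.026)
show('saddle L top edge left',(241,239),.05);show('saddle R',(280,239),.05);show('red top-L',(243,258),.08);show('red side bottom',(243,257),.05)
cv2.imwrite('pics/w1c.png',cv2.resize(im[150:330,180:340],None,fx=3.3,fy=3.3,interpolation=2))
```

```text
fence L end 0.2 170.1 depth z 0.0443
fence left edge -9.6 147.1 depth z 0.0413
fence right edge 12.3 147.2 depth z 0.0269
bed corner 38.6 178.4 depth z 0.001
saddle L top edge left -15.1 117.1 depth z 0.0462
saddle R 16.5 117.2 depth z 0.0449
red top-L -11.5 114.8 depth z 0.0557
red side bottom -13.8 101.1 depth z 0.0498
```

View pics/w1c.png

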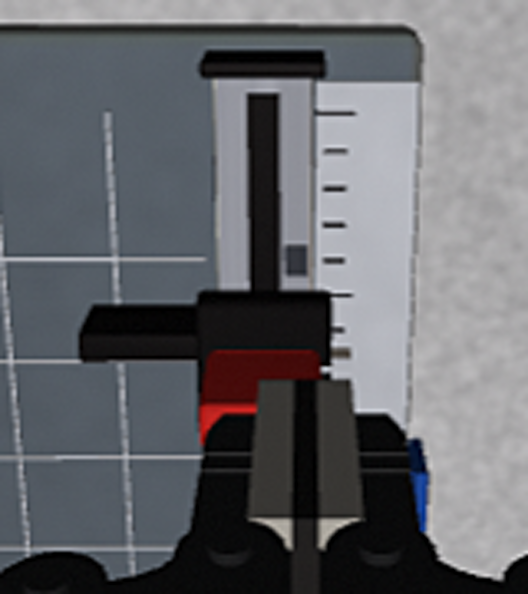

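>>> send_rows(motion=[-0.7,-0.6,0,0.008,0,0,0,3,0,0,0,0,3,0,0,0,0,2.5,0,0,0,0,0,0,0])

```text
time: 4.6
eef_pos: [0.5939, 0.156, 0.0736]
tcp_rot: [0.995, -0.095, 0.012, -0.005]
contact_force: [-0.5, 0.2, -0.3]
opening: 0.004
```

```bash
python3 -c "
from rel import *
go(0,.117,.06)"
```

```text
t 4.6 pos [0.5939 0.156  0.0736] in trimmer 0.00048298180250351113 0.15301911684354816 f [-0.48  0.16 -0.25] open 0.004
cm tool [-0.13  3.62  1.31] spin 0.016 toolz [ 0.024  0.008 -1.   ]
```

>>> send_rows(motion=[0,0,1.4,0.015,0,-0.1,1.5,0,0,0,0,1.0,0,0,0,0,0,0,0,0])

```text
time: 5.0
eef_pos: [0.5895, 0.1331, 0.0634]
tcp_rot: [0.995, -0.1, 0.015, -0.006]
contact_force: [0.2, 1.0, -0.3]
opening: 0.002
```

```bash
python3 -c "
from rel import *
go(0,.117,.06)"
```

```text
t 5.0 pos [0.5895 0.1331 0.0634] in trimmer 0.0009035632772117995 0.12972658452443164 f [ 0.2   0.99 -0.25] open 0.002
cm tool [-0.11  1.28  0.32] spin 0.006 toolz [ 0.031  0.009 -0.999]
```

>>> send_rows(motion=[0,0.4,0.3,0,0,0,0.4,0,0,0,0,0.3,0,0,0,0,0.3,0,0,0])

```text
time: 5.4
eef_pos: [0.5885, 0.1177, 0.0627]
tcp_rot: [0.995, -0.101, 0.018, -0.007]
contact_force: [-0.4, 1.7, -0.2]
opening: -0.001
```

```bash
python3 -c "
from rel import *
go(0,.03,.06)"
```

```text
t 5.4 pos [0.5885 0.1177 0.0627] in trimmer 0.003036862237172607 0.1144757299174274 f [-0.4   1.74 -0.18] open -0.001
cm tool [-0.35  8.45  0.12] spin 0.005 toolz [ 0.036  0.01  -0.999]
```

>>> send_rows(motion=[-0.1,0.4,0.1,0,0,-0.1,0.4,0,0,0,-0.1,0.4,0,0,0])

```text
time: 5.7
eef_pos: [0.587, 0.1104, 0.063]
tcp_rot: [0.994, -0.103, 0.023, -0.012]
contact_force: [5.6, 6.6, -4.2]
opening: 0.001
```

```bash
python3 -c "
from rel import *
go(0,.03,.06)"
```

```text
t 5.7 pos [0.587  0.1104 0.063 ] in trimmer 0.0030546297240839214 0.10698052434140255 f [ 5.62  6.64 -4.18] open 0.001
cm tool [-0.32  7.7   0.06] spin 0.001 toolz [ 0.049  0.02  -0.999]
```

>>> send_rows(motion=[0,0.4,0,0,0,0,0.4,0,0,0,0,0.4,0,0,0])

```text
time: 6.0
eef_pos: [0.5847, 0.1, 0.0625]
tcp_rot: [0.994, -0.103, 0.024, -0.014]
contact_force: [-0.2, 0.1, 0.5]
opening: -0.005
```

```bash
python3 -c "
from rel import *
go(0,.03,.06)"
```

```text
t 6.0 pos [0.5847 0.1    0.0625] in trimmer 0.003012703966326302 0.09632865249439157 f [-0.22  0.08  0.5 ] open -0.005
cm tool [-0.32  6.64  0.02] spin 0.002 toolz [ 0.051  0.022 -0.998]
```

>>> send_rows(motion=[-0.15,0.3,0,0,0,0,0.4,0,0,0,0,0.4,0,0,0,0,0.4,0,0,0,0,0.4,0,0,0])

```text
time: 6.5
eef_pos: [0.5796, 0.0843, 0.0621]
tcp_rot: [0.994, -0.105, 0.025, -0.019]
contact_force: [1.1, 5.2, -0.8]
opening: 0.003
```

```bash
python3 -c "
from rel import *
go(0,.03,.06)"
```

```text
t 6.5 pos [0.5796 0.0843 0.0621] in trimmer 0.0011805799677180753 0.07991405875267264 f [ 1.14  5.19 -0.79] open 0.003
cm tool [-0.11  5.   -0.01] spin -0.002 toolz [ 0.054  0.032 -0.998]
```

>>> send_rows(motion=[0,0.4,0,0,0,0,0.3,0,0,0])

```text
time: 6.7
eef_pos: [0.5779, 0.0768, 0.0619]
tcp_rot: [0.994, -0.105, 0.025, -0.019]
contact_force: [0.9, 0.5, -1.1]
opening: -0.001
```

Run:
```python
from rel import *
go(0,.03,.06)
from m import cent
p,d=save('wrist','w2.png'); p,d=save('top','t2.png')
im=cv2.imread('pics/t2.png')
for c,z in(('yellow',.034),('red',.08)):
    uv,k=cent(im,c,(235,190,330,235)); print(c,uv,k,((w_z('top',uv,z)[0]-F)@Y))
```

```text
t 6.7 pos [0.5779 0.0768 0.0619] in trimmer 0.0011172797154954388 0.07225671678736195 f [ 0.92  0.46 -1.14] open -0.001
cm tool [-0.11  4.23  0.  ] spin -0.002 toolz [ 0.054  0.032 -0.998]
yellow [300.2 206.6] 25 -0.005457676673713224
red [nan nan] 0 nanm.py:6: RuntimeWarning: Mean of empty slice.
  vu=np.argwhere(m);return vu.mean(0)[::-1],len(vu)
  ret = um.true_divide(
```

View pics/w2.png

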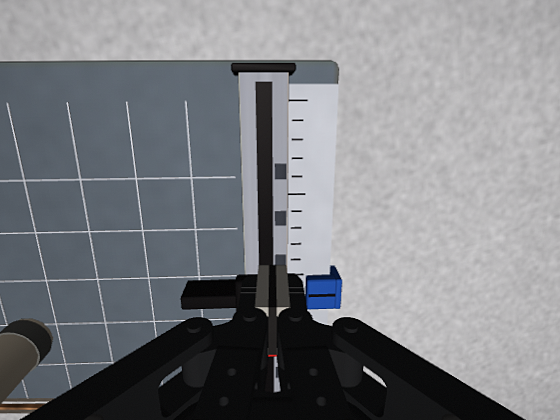

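The stop's foot (row ~293) is opposite the blue clip (row ~292), so the stop sits at the +50 notch. Two more clicks are needed.

>>> send_rows(motion=[-0.1,0.4,0,0,0,0,0.4,0,0,0,0,0.4,0,0,0,0,0.4,0,0,0,0,0.4,0,0,0])

```text
time: 7.3
eef_pos: [0.5734, 0.0605, 0.0615]
tcp_rot: [0.994, -0.107, 0.027, -0.024]
contact_force: [1.0, 4.8, 0.3]
opening: 0.001
```

```bash
python3 -c "
from rel import *
go(0,.03,.06)"
```

```text
t 7.3 pos [0.5734 0.0605 0.0615] in trimmer 4.7646883466285064e-05 0.05538813581024801 f [1.04 4.77 0.26] open 0.001
cm tool [0.01 2.54 0.02] spin -0.007 toolz [ 0.058  0.042 -0.997]
```

>>> send_rows(motion=[0,0.3,0,0,0,0,0.3,0,0,0])

```text
time: 7.5
eef_pos: [0.5722, 0.0545, 0.0613]
tcp_rot: [0.994, -0.107, 0.027, -0.024]
contact_force: [-0.5, 0.0, 0.6]
opening: -0.003
```

Run:
```python
from rel import *
go(0,.03,.06)
save('wrist','w3.png')
```

```text
t 7.5 pos [0.5722 0.0545 0.0613] in trimmer 3.425909922089108e-05 0.04927820454437856 f [-0.46  0.01  0.65] open -0.003
cm tool [0.01 1.93 0.03] spin -0.006 toolz [ 0.058  0.042 -0.997]
```

View pics/w3.png

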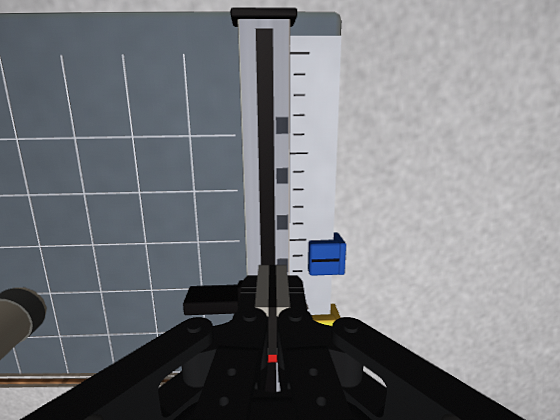

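The foot now lies between the blue and yellow clips, which is the +25 notch. One more click.

>>> send_rows(motion=[0,0.4,0,0,0,0,0.4,0,0,0,0,0.4,0,0,0,0,0.4,0,0,0,0,0.2,0,0,0])

```text
time: 8.05
eef_pos: [0.5688, 0.0385, 0.0609]
tcp_rot: [0.993, -0.11, 0.028, -0.029]
contact_force: [1.8, 6.8, -0.6]
opening: -0.003
```

```bash
python3 -c "
from rel import *
go(0,.03,.06)"
```

```text
t 8.05 pos [0.5688 0.0385 0.0609] in trimmer 3.39562231764506e-05 0.032921495517735135 f [ 1.76  6.85 -0.61] open -0.003
cm tool [-0.    0.3   0.07] spin -0.011 toolz [ 0.061  0.051 -0.997]
```

>>> send_rows(motion=[0,0.3,0,0,0,0,0.3,0,0,0])

```text
time: 8.25
eef_pos: [0.5681, 0.0348, 0.0609]
tcp_rot: [0.993, -0.11, 0.028, -0.032]
contact_force: [0.1, 3.3, 0.9]
opening: -0.001
```

Run:
```python
from rel import *
go(0,.03,.06)
save('wrist','w4.png')
```

```text
t 8.25 pos [0.5681 0.0348 0.0609] in trimmer 7.862395123005396e-05 0.029181670951353978 f [0.14 3.3  0.85] open -0.001
cm tool [-0.01 -0.08  0.1 ] spin -0.013 toolz [ 0.063  0.057 -0.996]
```

View pics/w4.png

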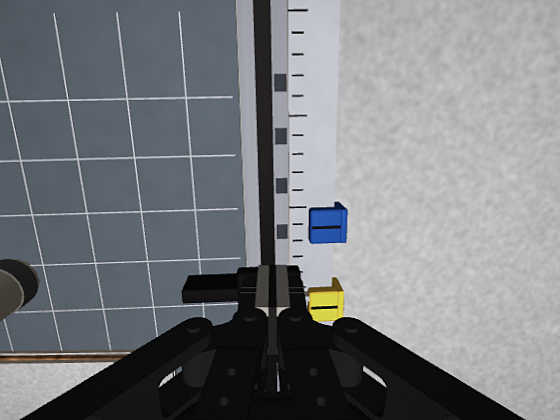

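It hasn't jumped yet: the foot is at row 288 and yellow at row 303, about 12 mm short with 3 N still resisting. I nudge a little further.

>>> send_rows(motion=[0,0.3,0,0,0])

```text
time: 8.4
eef_pos: [0.5672, 0.0308, 0.0607]
tcp_rot: [0.993, -0.11, 0.028, -0.031]
contact_force: [1.1, -0.5, 0.4]
opening: 0.003
```

Run:
```python
from rel import *
go(0,.03,.06)
save('wrist','w5.png')
```

```text
t 8.4 pos [0.5672 0.0308 0.0607] in trimmer 6.30010357265976e-05 0.02500368128965109 f [ 1.09 -0.54  0.37] open 0.003
cm tool [-0.02 -0.49  0.1 ] spin -0.012 toolz [ 0.063  0.055 -0.997]
```

View pics/w5.png

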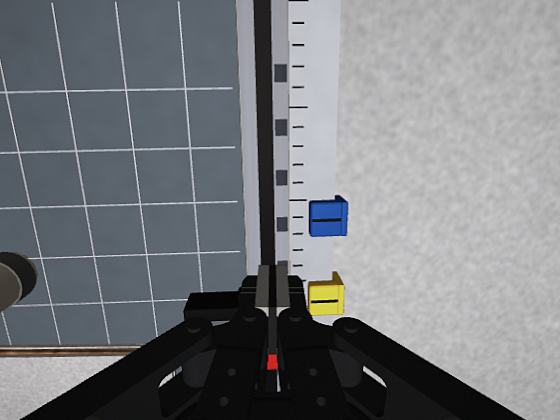

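It has jumped and the force is nil. I back off, then lift.

>>> send_rows(motion=[0,-0.6,0,0,0,0,-1,0,0,0,0,-0.5,-2,0,0,0,-1,-4,0,0,0,-2,-4,0,0,0,-4,-2,0,0,0,-4,0,0,0,0,-4,0,0,0,0,-3,0,0,0,0,0,0,0,0])

```text
time: 9.45
eef_pos: [0.6045, 0.2299, 0.1991]
tcp_rot: [0.993, -0.111, 0.028, -0.031]
contact_force: [-0.3, -0.3, 0.2]
opening: 0.001
```

Run:
```python
from rel import *
from m import cent
go(0,.03,.06)
save('wrist','w6.png')
for n,box,bz in(('top',(235,190,330,235),.08),('scene',(225,200,310,240),.068)):
    save(n,n+'6.png');im=cv2.imread(f'pics/{n}6.png')
    for c,z in(('blue',.034),('yellow',.034),('green',.034),('red',bz)):
        uv,k=cent(im,c,box);q=w_z(n,uv,z)[0]-F;print(n,c,uv.round(1),k,(q@X).round(4),(q@Y).round(4))
a=cv2.imread('pics/top6.png')[180:380,200:390];cv2.imwrite('pics/topc6.png',cv2.resize(a,None,fx=3,fy=3,interpolation=2))
```

```text
t 9.45 pos [0.6045 0.2299 0.1991] in trimmer -0.004315340612360361 0.22753577738073752 f [-0.31 -0.33  0.2 ] open 0.001
cm tool [ 0.12 20.63 12.58] spin -0.015 toolz [ 0.062  0.055 -0.997]
top blue [280.2 202.5] 51 0.0318 0.0486
top yellow [298.5 206.6] 51 0.0318 -0.001
top green [316.9 210.6] 49 0.0321 -0.0509
top red [296.2 218.2] 59 -0.003 -0.0006
scene blue [270.5 227.5] 44 0.0358 0.0508
scene yellow [255.2 219.1] 42 0.0349 0.001
scene green [240.1 211.3] 34 0.0353 -0.0489
scene red [262.  203.7] 58 0.0029 0.0029
```

View pics/topc6.png

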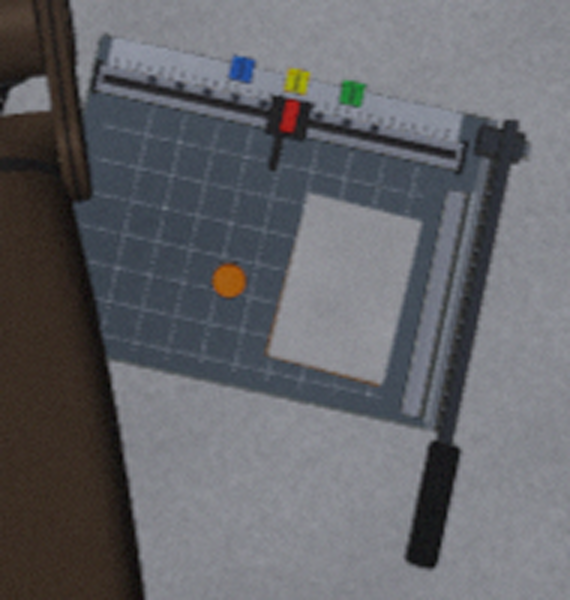

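View pics/scene6.png

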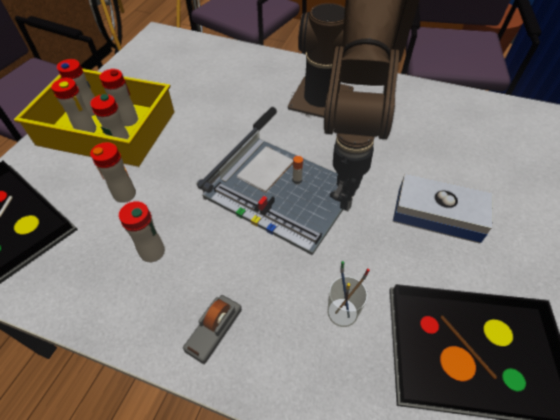

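The red tab (crop px 289,117) is opposite the yellow clip (297,81), and the offset along the fence is +0.4 mm (top camera). The glue stick, cards and other things stand where they were, and the arm is clear.

```bash
python3 -c "
from h import *
print(workorder.sign_off())"
```

```text
the job is handed in; nothing more can be done
None
```

The paper stop is in the notch at the yellow clip, and I handed the job in at about 9.5 s of the 38 s allowed. I pushed the red tab from its left side with the shut fingers, through four clicks from the +100 mm notch to the 0 mm notch. Then I backed off and lifted clear.

- **Position:** the top camera puts the stop 0.4 mm from the yellow clip along the fence. The scene camera's rough colour centroid gives about 1.9 mm, just inside the 2 mm limit. I trust the top view more, because the scene camera sees the tab from the side and I had to assume its height.
- **Force:** the highest readings were about 10 N while pushing, checked only between moves. It was near zero after each click, and near zero after I backed off.
- **Other items:** in the last top and scene pictures, the glue stick, cards, bottles, brush cup and glove box looked unmoved. I checked that by eye and did not measure it.
- **Tool tilt:** the tool leaned by about 0.08 rad over the push. It had no visible effect.

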